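# Gauge the guide tube of the lens groover and show the tip at the reading stand

## Task

In the optician's workshop, take the gauge rod with the collar from the two-place rack and push its thin end into the slanting guide tube of the lens groover until the collar stops against the tube's mouth, then draw it right out again. Carry it to the reading stand and hold it there with the rod level and its tip a few centimetres above the middle of the white plate; finish while holding it still in the gripper, with the rod touching nothing else. Leave the plain rod in its rack and do not disturb the other things on the bench.

Things in the scene. Friction and masses are not known exactly. Their poses are not given: they have to be found in the camera images.
- gauge_grip (a point): Gauge rod (loose, 0.15 kg): centre of its black handle, on the axis. x runs along the rod to the tip, z up as it lies level in the rack, axis 50 mm above the table, in either place. Handle x -50 to +50 mm, 14 wide (y), 18 high (z), clear of the rack from x -36 to +50; steel collar 34 mm across, x +50 to +58; steel rod 9 mm across to the tip at +148, last 10 mm tapered.
- gauge_stop (a point): Gauge rod: centre of the collar's tip-side face, which stops on the tube's mouth (x +58 mm from the handle centre, same axes)
- gauge_tip (a point): Gauge rod: end of the thin tip (x +148 mm from the handle centre, same axes)
- plain_rod_grip (a point): Plain rod, the look-alike that stays in the rack: handle centre, same axes and sizes as the gauge rod but with no collar
- rack: Fixed aluminium rack, base 175 x 130 x 10 mm, origin on the table; x points as the rod tips do. Two places: handle centres near x -60, y +40 and -40 mm, 50 mm up. Saddles 12 mm thick, up to 54 mm high, at x -104 and +35; rods lift straight up. The rack stands on one side of the groover, the reading stand on the other; sides vary.
- tube_mouth (a point): Steel guide tube on the groover, fixed: centre of its open mouth, 165 mm above the table. x points into the tube along its axis, 35 degrees below level, away from the robot; y is level. 33 mm outside, 14 mm inside diameter, 100 mm deep (more than the 90 mm of rod ahead of the collar).
- groover: White bench lens groover, fixed. Origin on the table below the tube's mouth, x the level heading of the tube. Base 80 mm high, 160 wide, from x 10 to 250 mm; housing 164 mm high from x 105 on; two cheeks beside the tube up to 140 mm high.
- plate_mid (a point): Reading stand, fixed: centre of the upper face of its white 84 x 84 mm plate, 56 mm above the table, on a grey 100 x 100 mm plinth. z up; x points away from the robot, where an upright round loupe stands at x +58 mm, up to 142 mm above the table, 70 mm wide in y.
There are look-alikes about, which are no part of the job. Leave any yellow look-alike of the rack alone.

How it is judged:
By the outcome, as a careful person would: the job done as asked, in the order asked, and still so for the second after the job is handed in, while the arm keeps its last pose, push and grip.
It also fails if it takes over 51 s, if anything falls off the work surface, if the arm or the gripper's body presses on something with over 40 N, if the wrist force passes 120 N, or if a joint passes its speed limit or range.

## Robot

A 6-joint arm with a two-finger parallel gripper is mounted at the origin on the work surface. World frame = base frame: x ahead of the robot, y to its left, z up, the work surface at z = 0. Lengths are in m, angles in rad, forces in N, time in s.
With the tool pointing down it reaches from about 0.425 to 0.95 m from the base axis. Payload 3.5 kg.
Tool frame: the origin (TCP) lies at the very end of the fingers, on their centre line; the grasp point (between the pads) lies 19 mm behind it (ctrl.grip_point_offset is the distance from the TCP to the grasp point, in m); z points along the fingers, y is the line along which they close (so a half turn about z gives the same grasp; the last joint's range is limited). The gripper opens to 85 mm and grips with 20 to 120 N. Pads are 22 mm wide; open, the fingers measure 114 mm over their backs; the gripper's body (76 mm by 85 mm) begins 54 mm behind the grasp point. The pads swing forward as they close: fully open they stand 13 mm farther back than shut.
Start: joints at [1.109, 0.286, 1.577, -0, 1.279, -0.15], TCP at [0.207, 0.642, 0.231] pointing down, gripper open.
Joint ranges: [-2.77, 2.77], [-0.9, 2.22], [0.21, 2.48], [-1.53, 4.67], [0.24, 2.81], [-2.84, 2.84]. Speed limits (rad/s): [2.79, 2.79, 3.14, 3.14, 3.14, 3.14].

## Interface

Orientations are given as a unit quaternion [x, y, z, w].
In Python, from plant import ctrl gives the robot as it stands. The module is installed in compiled form; this text tells all that it offers.
- The arm moves only by the shell command python3 -m pendant 'ROWS' [OPENING] [FORCE]. ROWS is JSON, a list of rows, each an object of numbers: "dx", "dy", "dz": the shift along the tool's x, y, z in cm; "twist": the turn about the tool's z in degrees. A call has 1 to 10 rows; each row is the pose to reach, as a shift and turn from the pose commanded when the call began, along the tool's axes at that moment; what a row does not reach only later rows make up. A row lasts 1/8 s, in which the tool goes at most 62.5 mm and 10.7 degrees, less where a joint would pass 70% of its speed; a pose out of reach is approached as far as the arm can. A call with a gripper value outside its range is refused whole. OPENING is the opening in per cent of the stroke, from 0 (shut) to 100 (fully open), set as the call begins (- or left out, the last holds). The fingers move at their own pace and stop on an object; FORCE is the grip in N (left out, the last holds). Time passes only in rows, so rows that repeat a pose let the fingers close. It gives the time, the measured TCP pose, the force, the opening and the grip force at its end, in the units of the state.
- ctrl.get_state(): the state, without advancing time (a new reading comes with each control period).
- ctrl.read_camera(name): name is "side" or "top"; returns a dict with "img" (420x560x3 uint8, red, green, blue), "depth" (420x560 float32, m along the optical axis (not along the pixel's ray), 0 where there is no reading), "camera_matrix" (3x3 intrinsics, pixels), "xyz" and "rotation" of the camera in the world. Camera axes: x right, y up, looking along -z (the intrinsics and any distortion apply to the point x, -y, -z); pixel columns grow to the right and rows downward; lengths in m; the calibration is good to about 2 mm. A picture is of the moment at which its call begins.
- ctrl.sign_off(): hands the job in; it is judged then, once.
The state is a dict: "time": time; "qpos": joint angles; "dq": joint speeds; "joint_efforts": joint torques, N m; "eef_pos": TCP position; "tcp_rot": TCP orientation; "contact_force": force on the tool from outside, world axes, zero at the start; "wrist_torque": the same for the moment, N m; "opening": opening from 0.0 (shut) to 1.0 (fully open); "finger_force": force on a finger pad.
Only numpy, scipy, OpenCV 4.12 (cv2) and the standard library are available. Lean on these libraries where they do the work, as an engineer would, in place of code of your own. Each camera call takes 0.05 s, during which the arm holds its last target. There are 200 camera calls.

## Working session

There is one attempt and no reset: what is moved stays moved. The work goes in short steps, Python scripts to look and compute and a shell command to move; the robot and the scene stay as the last step left them, time stands still between calls to the robot, and variables do not carry over. Pictures are saved under pics/ and viewed, at most 10 in all, crops included, and the job is handed in when it is done.

```bash
mkdir -p pics; ls
python3 - <<'E'
from plant import ctrl
import cv2,numpy as np
s=ctrl.get_state();print(s['time'],s['eef_pos'],s['tcp_rot'],s['opening'])
for n in('side','top'):
    c=ctrl.read_camera(n);np.savez(f'{n}0.npz',**c)
    cv2.imwrite(f'pics/{n}0.png',c['img'][:,:,::-1]);print(n,c['camera_matrix'],c['xyz'],c['rotation'],[k for k in c])
E
```

```text
pics
0.0 [0.20671538 0.64188738 0.22995784] [ 1.55247032e-01  9.87875014e-01 -1.08559859e-03 -3.69526466e-04] 0.9981177974594264
side [[408.33026404   0.         274.60988282]
 [  0.         408.33026404 205.81086992]
 [  0.           0.           1.        ]] [ 0.46854536 -0.98698663  0.77554452] [ 0.45698937 -0.00228967 -0.01646631  0.88931678] ['img', 'depth', 'camera_matrix', 'xyz', 'rotation']
top [[405.59946405   0.         284.00543514]
 [  0.         405.59946405 214.22914981]
 [  0.           0.           1.        ]] [ 0.30275192 -0.05461265  1.21095335] [-0.06026354  0.07084401  0.70448657 -0.70359655] ['img', 'depth', 'camera_matrix', 'xyz', 'rotation']
```

View pics/top0.png

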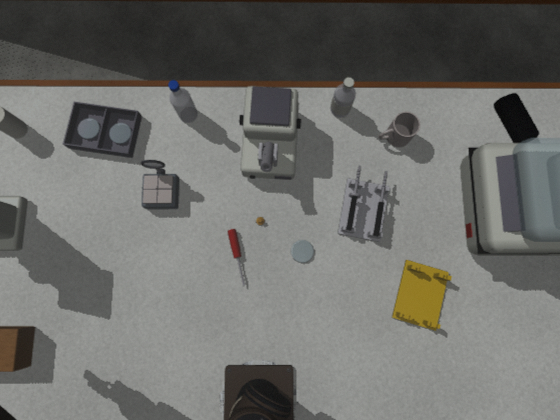

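View pics/side0.png

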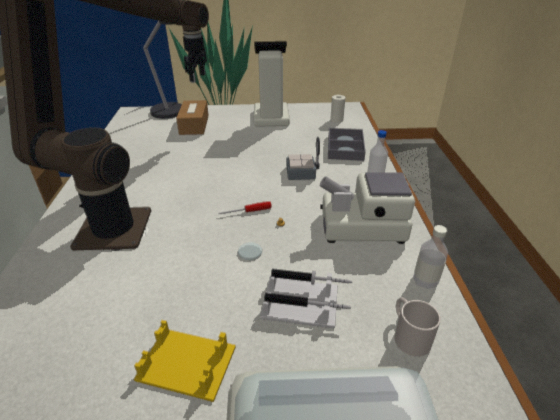

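Top view: the rack is at (365,208), holding rods at (352,200) and (378,205). The yellow empty look-alike rack is at (420,295). The groover is at (268,130) with its tube mouth near (266,165), and the stand is at (160,190). Next is a close crop to tell the rods apart.

Run:
```python
import cv2,numpy as np
t=np.load('top0.npz')['img'];s=np.load('side0.npz')['img']
a=cv2.resize(t[160:250,325:405],(400,450),interpolation=3);b=cv2.resize(s[255:335,250:360],(400,291),interpolation=3)
c=cv2.resize(t[80:185,230:310],(343,450),interpolation=3)[:300,:]
o=np.zeros((600,800,3),np.uint8);o[:450,:400]=a;o[:291,400:]=b;o[300:600,400:743]=c
cv2.imwrite('pics/crop1.png',o[:,:,::-1])
```

```text
(no output)
```

View pics/crop1.png

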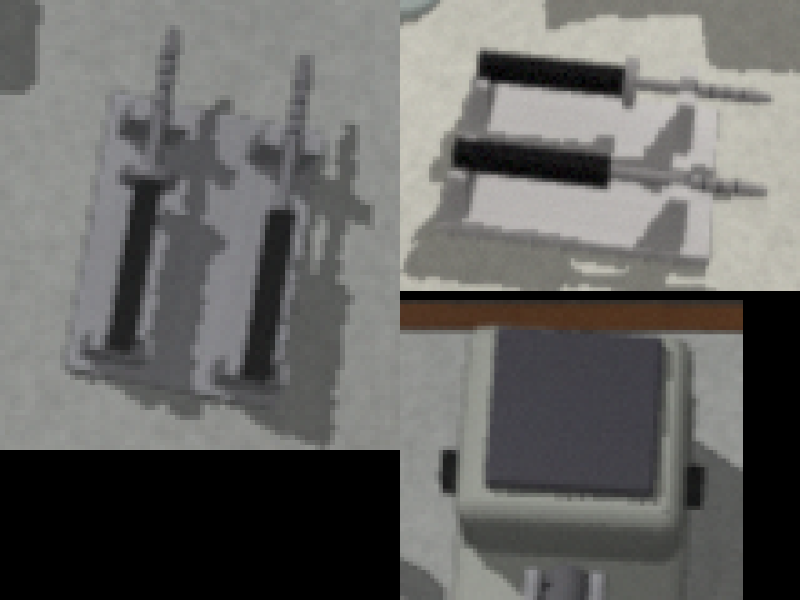

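The collared gauge rod is the left one in the top view, with its collar at about (354,196); it is the upper one in the side view. The right one, at (379,208), is plain. The yellow rack is empty. Now I'll measure.

```bash
cat > h.py <<'E'
import numpy as np,cv2
from scipy.spatial.transform import Rotation as R
def load(n,i=0): return dict(np.load(f'{n}{i}.npz'))
def ray(c,uv):
    K=c['camera_matrix'];uv=np.atleast_2d(uv).astype(float)
    d=np.c_[(uv[:,0]-K[0,2])/K[0,0],-(uv[:,1]-K[1,2])/K[1,1],-np.ones(len(uv))]
    return R.from_quat(c['rotation']).apply(d)
def plane(c,uv,z):
    d=ray(c,uv);return c['xyz']+d*((z-c['xyz'][2])/d[:,2])[:,None]
def cloud(c):
    h,w=c['depth'].shape;v,u=np.mgrid[:h,:w]
    P=c['xyz']+ray(c,np.c_[u.ravel(),v.ravel()])*c['depth'].reshape(-1,1)
    return P.reshape(h,w,3)
def proj(c,p):
    q=R.from_quat(c['rotation']).inv().apply(np.atleast_2d(p)-c['xyz']);K=c['camera_matrix']
    return np.c_[K[0,2]+K[0,0]*q[:,0]/-q[:,2],K[1,2]-K[1,1]*q[:,1]/-q[:,2]]
def two(c1,u1,c2,u2):
    a=ray(c1,u1)[0];b=ray(c2,u2)[0];w=c2['xyz']-c1['xyz']
    s=np.linalg.lstsq(np.c_[a,-b],w,rcond=None)[0]
    p=c1['xyz']+s[0]*a;q=c2['xyz']+s[1]*b;return (p+q)/2,np.linalg.norm(p-q)
E
python3 - <<'E'
from h import *
np.set_printoptions(precision=4,suppress=True)
T=load('top');S=load('side')
def handles(c,box,z):
    x0,y0,x1,y1=box;m=np.zeros(c['depth'].shape,np.uint8);m[y0:y1,x0:x1]=(c['img'][y0:y1,x0:x1].max(2)<55)
    n,l,st,_=cv2.connectedComponentsWithStats(m)
    for i in range(1,n):
        if st[i,4]<80: continue
        v,u=np.nonzero(l==i);P=plane(c,np.c_[u,v],z)[:,:2]
        r=cv2.minAreaRect((P*1000).astype(np.float32));C=P.mean(0)
        w,V=np.linalg.eigh(np.cov((P-C).T));a=V[:,1]*np.sign(V[0,1])
        print(st[i],'c',r[0],r[1],C,'head',np.degrees(np.arctan2(a[1],a[0])))
handles(T,(325,165,405,245),.059);print();handles(S,(250,255,360,335),.055)
P=cloud(T)
z=P[:,:,2]
v,u=np.mgrid[:420,:560]
m=((z>.155)&(z<.175)&(u>235)&(u<305)&(v>80)&(v<140)).astype(np.uint8)
p=P[m>0][:,:2];print('housing',cv2.minAreaRect((p*1000).astype(np.float32)),np.median(z[m>0]))
m=(abs(z-.08)<.008)&(u>235)&(u<305)&(v>80)&(v<185);p=P[m][:,:2];print('base',cv2.minAreaRect((p*1000).astype(np.float32)))
m=(abs(z-.056)<.008)&(u>135)&(u<185)&(v>165)&(v<215);p=P[m][:,:2];print('plate',cv2.minAreaRect((p*1000).astype(np.float32)),z[m].mean())
m=(z>.08)&(z<.16)&(u>125)&(u<185)&(v>140)&(v<215);p=P[m];print('loupe',p.mean(0))
m=(z>.085)&(u>250)&(u<285)&(v>140)&(v<178);p=P[m];print('tube/cheeks',len(p),p.min(0),p.max(0))
print(z[142:176:2,256:280:2])
a=cv2.resize(T['img'][135:185,240:300],(600,500),interpolation=2);b=cv2.resize(S['img'][165:215,305:365],(600,500),interpolation=2)
cv2.imwrite('pics/tube.png',cv2.resize(np.hstack([a,b]),(800,334))[:,:,::-1])
E
```

```text
[347 196  11  34 159] c (524.8432006835938, -268.64984130859375) (14.84799575805664, 101.98164367675781) [ 0.5248 -0.2678] head -11.836394351285866
[373 202  11  35 172] c (506.0909423828125, -346.0581359863281) (16.918088912963867, 101.69406127929688) [ 0.5048 -0.3447] head -11.33134345242918

[272 270  39  11 274] c (522.610107421875, -273.2552490234375) (25.09055519104004, 95.98992919921875) [ 0.523  -0.2736] head -12.303552233814552
[265 293  43  13 335] c (506.1218566894531, -350.6391296386719) (23.75125503540039, 98.69247436523438) [ 0.5063 -0.3507] head -11.607968898501138
housing ((797.5792846679688, -35.125396728515625), (140.10438537597656, 127.63875579833984), 86.64356994628906) 0.16327044494821819
base ((752.25830078125, -31.43524169921875), (158.5355682373047, 230.83779907226562), 86.6553955078125)
plate ((602.98095703125, 294.0085144042969), (93.2247085571289, 103.6440200805664), 89.54983520507812) 0.05571521209773431
loupe [0.652  0.2954 0.114 ]
tube/cheeks 495 [ 0.3028 -0.0694  0.0852] [0.7167 0.0148 1.211 ]
[[0.0768 0.0789 0.0802 0.08   0.0817 0.1199 0.1207 0.1244 0.
[... 751 characters left out ...]
0789 0.1319 0.1626 0.1675 0.1693 0.1715 0.1684 0.1608 0.1392
  0.1396 0.078 ]
 [0.0799 0.0811 0.1157 0.1671 0.1767 0.1766 0.1768 0.1714 0.1626 0.1226
  0.1238 0.083 ]
 [0.0824 0.0769 0.0977 0.1718 0.1734 0.1749 0.1737 0.1805 0.1654 0.1022
  0.1071 0.0784]
 [0.0817 0.0839 0.0808 0.1714 0.1614 0.1497 0.1521 0.1685 0.1709 0.0841
  0.0839 0.0801]
 [0.0769 0.0748 0.0778 0.1618 0.1652 0.1542 0.1566 0.166  0.1605 0.0777
  0.0839 0.077 ]
 [0.0772 0.0783 0.0813 0.1562 0.1602 0.1564 0.1554 0.1555 0.0821 0.078
  0.0768 0.08  ]
 [0.0712 0.0723 0.0729 0.0748 0.078  0.0772 0.0779 0.0794 0.0761 0.0737
  0.0768 0.0782]
 [0.0606 0.0595 0.0631 0.0637 0.0649 0.0665 0.0659 0.0685 0.0686 0.0655
  0.07   0.0686]]
```

View pics/tube.png

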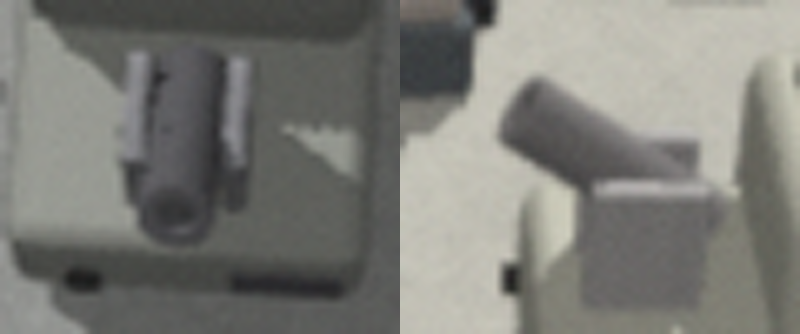

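The left half shows the mouth centred near crop (177,212), which is top pixel (266.5,166.7). The right half shows the mouth at about (519,107), which is side pixel (322.8,181). I'll triangulate it and fit the tube axis from depth.

Run:
```python
from h import *
np.set_printoptions(precision=4,suppress=True)
T=load('top');S=load('side')
print('top ray',plane(T,[266.1,166.4],.165)); print('side ray',plane(S,[322.5,180.6],.165)); print('two',two(T,[266.1,166.4],S,[322.5,180.6]))
h=np.radians(-3.35);f=np.array([np.cos(h),np.sin(h)]);l=np.array([-f[1],f[0]])
for n,c in(('T',T),('S',S)):
    P=cloud(c).reshape(-1,3);q=P[:,:2]-[.621,-.024];a=q@f;b=q@l
    # tube upper points: line fit of lateral vs along
    m=(a>-.02)&(a<.06)&(abs(b)<.02)&(P[:,2]>.144)&(P[:,2]<.20)
    # tube frame assuming axis through (0,0,.165), 35deg down: residual radial
    A=np.c_[a,b,P[:,2]-.165][m]
    from scipy.optimize import least_squares
    t=np.radians(35)
    def res(p):
        y0,k,z0=p;s=A[:,0]*np.cos(t)-A[:,2]*np.sin(t);nn=A[:,0]*np.sin(t)+A[:,2]*np.cos(t)
        w=s>.006
        return np.where(w,np.hypot(A[:,1]-y0-k*s,nn-z0)-.0165,0)
    r=least_squares(res,[0,0,0],loss='soft_l1',f_scale=.002);s=A[:,0]*np.cos(t)-A[:,2]*np.sin(t)
    print(n,m.sum(),'lat,slope,normal',r.x,np.degrees(r.x[1]),'s min pct',np.percentile(s,[2,5,10]))
B=(T['xyz'],)
# goals
for nm,p in(('rack tips',0),): pass
from plant import ctrl
s=ctrl.get_state();Rm=R.from_quat(s['tcp_rot']).as_matrix();print(Rm,s['eef_pos'],ctrl.grip_point_offset)
```

```text
top ray [[ 0.6297 -0.0229  0.165 ]]
side ray [[ 0.6265 -0.0198  0.165 ]]
two (array([ 0.6274, -0.0231,  0.1675]), np.float64(0.0029662501721334595))
T 223 lat,slope,normal [-0.0004  0.0228  0.0036] 1.305302005343618 s min pct [0.0024 0.0031 0.0039]
S 209 lat,slope,normal [0.0023 0.0072 0.0035] 0.4106704812359185 s min pct [0.0025 0.0029 0.0039]
[[-0.9518  0.3068 -0.001 ]
 [ 0.3068  0.9518 -0.002 ]
 [ 0.0003 -0.0022 -1.    ]] [0.2068 0.6419 0.23  ] 0.0187
```

```bash
cat >> h.py <<'E'
def go(x,y,z,head=None):
    """print shift (cm) & twist (deg) for grip point to reach x,y,z; head = rod heading (rod along tool -x)"""
    from plant import ctrl
    s=ctrl.get_state();M=R.from_quat(s['tcp_rot']).as_matrix()
    t=np.array([x,y,z-ctrl.grip_point_offset]);d=M.T@(t-s['eef_pos'])*100
    h0=np.degrees(np.arctan2(-M[1,0],-M[0,0]));print('t',s['time'],'d',d.round(2),'head now',h0.round(2),'twist',None if head is None else round(h0-head,2))
E
python3 -m pendant '[{"dx":-42,"dy":-32.7,"twist":-6.2},{"dx":-42,"dy":-32.7,"twist":-6.2},{"dx":-42,"dy":-32.7,"twist":-6.2},{"dx":-42,"dy":-32.7,"twist":-6.2},{"dx":-42,"dy":-32.7,"twist":-6.2},{"dx":-42,"dy":-32.7,"twist":-6.2},{"dx":-42,"dy":-32.7,"twist":-6.2},{"dx":-42,"dy":-32.7,"twist":-6.2},{"dx":-42,"dy":-32.7,"twist":-6.2},{"dx":-42,"dy":-32.7,"twist":-6.2}]' 60
python3 -c "
from h import *
go(.524,-.269,.15,-11.7)"
```

```text
t 0.1 d [-58.14 -76.94  10.02] head now -17.87 twist -6.17$[0]: bad value
```

```bash
python3 -m pendant '[{"dx":-42,"dy":-32.7,"dz":0,"twist":-6.2},{"dx":-42,"dy":-32.7,"dz":0,"twist":-6.2},{"dx":-42,"dy":-32.7,"dz":0,"twist":-6.2},{"dx":-42,"dy":-32.7,"dz":0,"twist":-6.2},{"dx":-42,"dy":-32.7,"dz":0,"twist":-6.2},{"dx":-42,"dy":-32.7,"dz":0,"twist":-6.2},{"dx":-42,"dy":-32.7,"dz":0,"twist":-6.2},{"dx":-42,"dy":-32.7,"dz":0,"twist":-6.2},{"dx":-42,"dy":-32.7,"dz":0,"twist":-6.2},{"dx":-42,"dy":-32.7,"dz":0,"twist":-6.2}]' 60
python3 -c "
from h import *
go(.524,-.269,.15,-11.7)"
```

```text
time: 1.35
eef_pos: [0.5072, 0.2005, 0.2308]
tcp_rot: [0.104, 0.995, -0.0, -0.0]
contact_force: [0.2, -0.5, -0.4]
opening: 0.595
finger_force: 0.0
t 1.35 d [-11.33 -45.59   9.96] head now -11.9 twist -0.2
```

```bash
python3 -m pendant '[{"dx":-11.3,"dy":-45.6,"dz":0,"twist":-0.2},{"dx":-11.3,"dy":-45.6,"dz":0,"twist":-0.2},{"dx":-11.3,"dy":-45.6,"dz":0,"twist":-0.2},{"dx":-11.3,"dy":-45.6,"dz":0,"twist":-0.2},{"dx":-11.3,"dy":-45.6,"dz":0,"twist":-0.2},{"dx":-11.3,"dy":-45.6,"dz":0,"twist":-0.2},{"dx":-11.3,"dy":-45.6,"dz":0,"twist":-0.2},{"dx":-11.3,"dy":-45.6,"dz":5,"twist":-0.2},{"dx":-11.3,"dy":-45.6,"dz":10,"twist":-0.2},{"dx":-11.3,"dy":-45.6,"dz":10,"twist":-0.2}]'
python3 - <<'E'
from h import *
from plant import ctrl
go(.524,-.269,.05,-11.7)
for n in('top','side'):
    c=ctrl.read_camera(n);np.savez(n+'1.npz',**c)
T=load('top',1);S=load('side',1)
a=cv2.resize(T['img'][150:260,310:410],(400,440));b=cv2.resize(S['img'][190:330,230:357],(400,440))
cv2.imwrite('pics/pre.png',np.hstack([a,b])[:,:,::-1])
E
```

```text
time: 2.6
eef_pos: [0.522, -0.2638, 0.1259]
tcp_rot: [0.1, 0.995, 0.003, -0.005]
contact_force: [0.6, 0.6, 0.2]
opening: 0.599
finger_force: 0.0
t 2.6 d [-0.4  -0.52  9.45] head now -11.43 twist 0.27
```

View pics/pre.png

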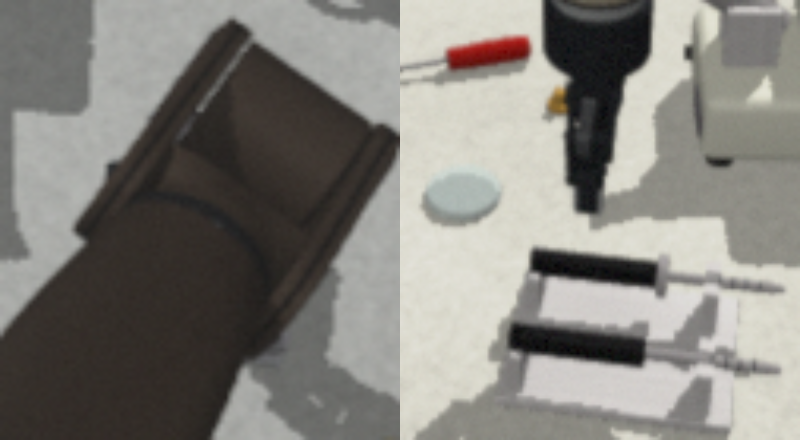

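The side view shows the fingers at crop (590,200), in line above the collared rod's handle at crop (595,265). I'll descend.

```bash
python3 -m pendant '[{"dx":0,"dy":0,"dz":0,"twist":0},{"dx":0,"dy":0,"dz":3,"twist":0},{"dx":0,"dy":0,"dz":6,"twist":0},{"dx":0,"dy":0,"dz":8,"twist":0},{"dx":0,"dy":0,"dz":8,"twist":0},{"dx":0,"dy":0,"dz":8,"twist":0}]'
python3 -c "
from h import *
go(.524,-.269,.05,-11.7)"
```

```text
time: 3.45
eef_pos: [0.526, -0.2677, 0.053]
tcp_rot: [0.1, 0.995, -0.001, 0.001]
contact_force: [-0.3, -0.7, -0.0]
opening: 0.603
finger_force: 0.0
t 3.45 d [ 0.18 -0.17  2.17] head now -11.45 twist 0.25
```

```bash
python3 -m pendant '[{"dx":0.2,"dy":-0.2,"dz":1.2,"twist":0.2},{"dx":0.2,"dy":-0.2,"dz":2.1,"twist":0.2},{"dx":0.2,"dy":-0.2,"dz":2.1,"twist":0.2},{"dx":0.2,"dy":-0.2,"dz":2.1,"twist":0.2}]'
python3 -m pendant '[{"dx":0,"dy":0,"dz":0,"twist":0},{"dx":0,"dy":0,"dz":0,"twist":0},{"dx":0,"dy":0,"dz":0,"twist":0},{"dx":0,"dy":0,"dz":0,"twist":0},{"dx":0,"dy":0,"dz":0,"twist":0},{"dx":0,"dy":0,"dz":0,"twist":0}]' 0 40
python3 -c "
from h import *
go(.524,-.269,.05,-11.7)"
```

```text
time: 3.95
eef_pos: [0.5226, -0.2686, 0.0302]
tcp_rot: [0.102, 0.995, 0.0, -0.0]
contact_force: [-1.0, 0.0, 0.2]
opening: 0.6
finger_force: 0.0
time: 4.7
eef_pos: [0.5228, -0.2688, 0.0307]
tcp_rot: [0.102, 0.995, -0.0, 0.0]
contact_force: [-0.1, -0.6, 3.5]
opening: 0.158
finger_force: 40.1
t 4.7 d [-0.12  0.01 -0.06] head now -11.67 twist 0.03
```

```bash
python3 -m pendant '[{"dx":0,"dy":0,"dz":-1,"twist":0},{"dx":0,"dy":0,"dz":-3,"twist":0},{"dx":0,"dy":0,"dz":-6,"twist":0},{"dx":0,"dy":0,"dz":-10,"twist":0},{"dx":0,"dy":0,"dz":-14,"twist":0},{"dx":0,"dy":0,"dz":-17,"twist":0},{"dx":0,"dy":0,"dz":-17,"twist":0},{"dx":0,"dy":0,"dz":-17,"twist":0}]'
python3 - <<'E'
from h import *
from plant import ctrl
for n in('top','side'):
    c=ctrl.read_camera(n);np.savez(n+'2.npz',**c)
S=load('side',2)
g=ctrl.get_state();p=g['eef_pos']+[0,0,.0187];u=proj(S,p)[0];print(u,p)
x,y=u.astype(int);b=cv2.resize(S['img'][y-50:y+50,x-60:x+73],(798,600),interpolation=3)
cv2.imwrite('pics/lift.png',b[:,:,::-1])
# level reference: axis points
h=np.radians(-11.7)
for s in(-.05,.05,.058,.148):
    q=p+s*np.array([np.cos(h),np.sin(h),0]);print(s,(proj(S,q)[0]-[x-60,y-50])*6)
E
```

```text
time: 5.7
eef_pos: [0.5218, -0.2681, 0.1992]
tcp_rot: [0.102, 0.995, 0.0, -0.001]
contact_force: [-0.2, 0.5, -2.3]
opening: 0.159
finger_force: 39.6
[290.95895218 221.24237975] [ 0.52148181 -0.26779365  0.21670347]
-0.05 [233.56407017 288.53158708]
0.05 [500.08041174 314.58588579]
0.058 [521.77446943 316.70666929]
0.148 [769.76154167 340.94957019]
```

View pics/lift.png

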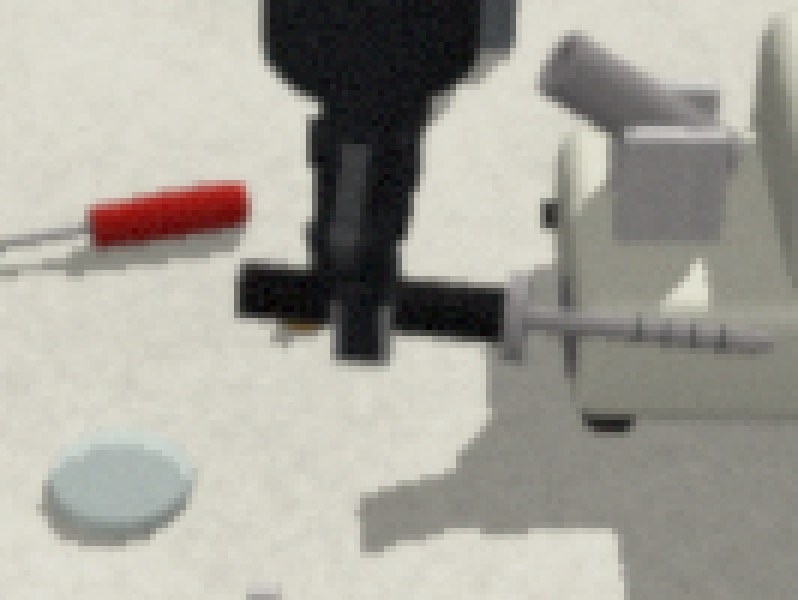

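The rod is gripped level: collar at crop (515,317), tip at (772,343), and the level prediction was (770,341). Next is the approach to the tube.

```bash
python3 -c "
from h import *
go(.437,-.0133,.2167,-2.8)"
```

```text
t 5.8 d [13.42 23.22  0.09] head now -11.66 twist -8.86
```

```bash
python3 -m pendant '[{"dx":2.4,"dy":4,"dz":0,"twist":-2},{"dx":5.2,"dy":9,"dz":0,"twist":-4},{"dx":8,"dy":14,"dz":0,"twist":-6},{"dx":11,"dy":19,"dz":0,"twist":-8},{"dx":13.4,"dy":23.2,"dz":0,"twist":-8.9},{"dx":13.4,"dy":23.2,"dz":2.5,"twist":-8.9},{"dx":13.4,"dy":23.2,"dz":5,"twist":-8.9},{"dx":13.4,"dy":23.2,"dz":5,"twist":-8.9},{"dx":13.4,"dy":23.2,"dz":5,"twist":-8.9}]'
cat > look.py <<'E'
import sys
from h import *
from plant import ctrl
i=sys.argv[1]
for n in('top','side'):
    c=ctrl.read_camera(n);np.savez(n+i+'.npz',**c)
T=load('top',i);S=load('side',i)
a=cv2.resize(T['img'][140:240,240:300],(360,600),interpolation=3);b=cv2.resize(S['img'][140:240,240:313+0],(438,600),interpolation=3) if len(sys.argv)<3 else None
b=cv2.resize(S['img'][150:225,255:350],(440,347),interpolation=3)
o=np.zeros((600,800,3),np.uint8);o[:,:360]=a;o[:347,360:]=b
cv2.imwrite(f'pics/look{i}.png',o[:,:,::-1])
go(.437,-.0133,.165,-2.8)
E
python3 look.py 3
```

```text
time: 6.92
eef_pos: [0.4384, -0.0144, 0.1505]
tcp_rot: [0.024, 1.0, 0.0, -0.0]
contact_force: [0.0, -0.4, -1.8]
opening: 0.157
finger_force: 39.6
t 7.025 d [0.21 0.13 0.5 ] head now -2.79 twist 0.01
```

View pics/look3.png

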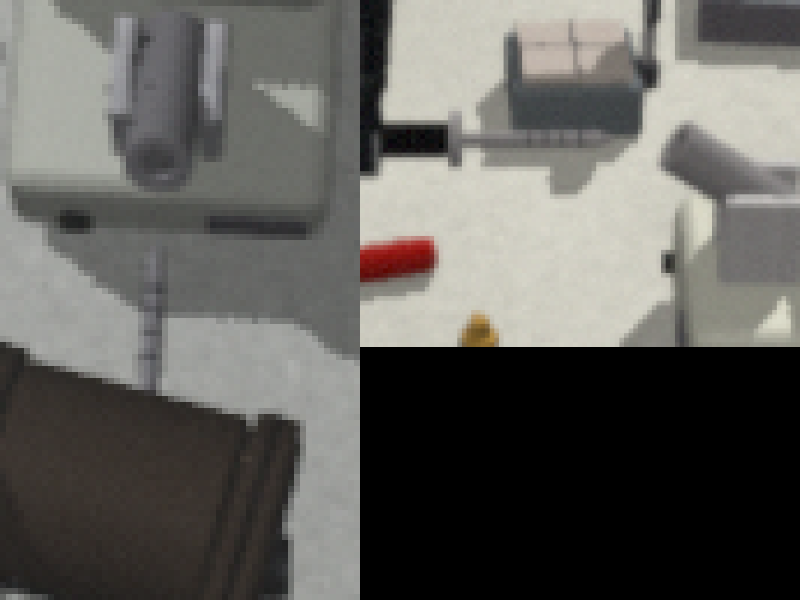

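Side view: rod level at crop y≈138, tip near (610,138), mouth centre near (680,147). That means about 5 mm lower. Top view: the rod line through (154,250) extrapolates to the mouth at (157,163), so it is aligned laterally.

```bash
python3 -m pendant '[{"dx":0,"dy":0,"dz":0.5,"twist":0},{"dx":-1.5,"dy":0,"dz":0.5,"twist":0},{"dx":-3,"dy":0,"dz":0.5,"twist":0},{"dx":-3.2,"dy":0,"dz":0.5,"twist":0},{"dx":-3.2,"dy":0,"dz":0.5,"twist":0},{"dx":-3.2,"dy":0,"dz":0.5,"twist":0}]' - 25
python3 look.py 4
python3 - <<'E'
from h import *
T=load('top',4);S=load('side',4)
a=cv2.resize(T['img'][155:190,250:285],(400,400),interpolation=3);b=cv2.resize(S['img'][165:200,300:335],(400,400),interpolation=3)
cv2.imwrite('pics/l4.png',np.hstack([a,b])[:,:,::-1])
E
```

```text
time: 7.78
eef_pos: [0.4698, -0.0158, 0.1451]
tcp_rot: [0.024, 1.0, 0.0, -0.0]
contact_force: [-0.9, 1.0, -1.0]
opening: 0.155
finger_force: 39.6
t 7.875 d [ 3.3   0.09 -0.11] head now -2.76 twist 0.04
```

View pics/l4.png

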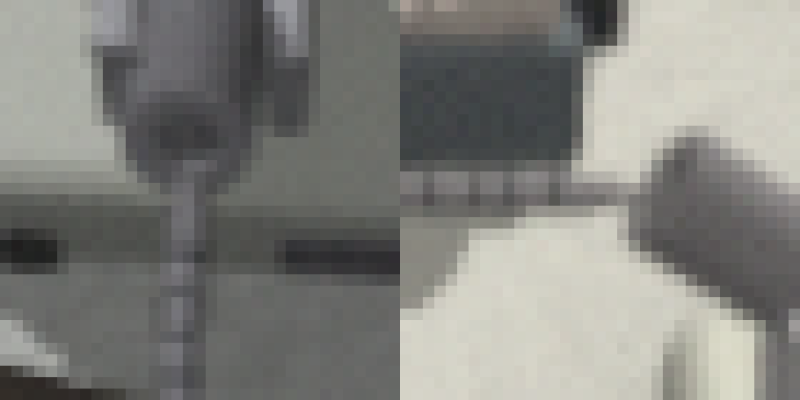

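The tip is just at the mouth. It is laterally centred in the top view (185,175 against bore 183,130) and about 2 mm low of centre in the side view. I'll raise it 1 mm and enter.

```bash
python3 -m pendant '[{"dx":0,"dy":0,"dz":-0.1,"twist":0},{"dx":-0.5,"dy":0,"dz":-0.1,"twist":0},{"dx":-1,"dy":0,"dz":-0.1,"twist":0},{"dx":-1.2,"dy":0,"dz":-0.1,"twist":0},{"dx":-1.2,"dy":0,"dz":-0.1,"twist":0}]' 0 25
```

```text
time: 8.5
eef_pos: [0.4824, -0.0165, 0.1463]
tcp_rot: [0.024, 1.0, 0.0, -0.0]
contact_force: [-0.3, -0.3, -1.5]
opening: 0.155
finger_force: 39.6
```

```bash
python3 -m pendant '[{"dx":-0.2,"dy":0,"dz":0,"twist":0},{"dx":-0.4,"dy":0,"dz":0,"twist":0},{"dx":-0.4,"dy":0,"dz":0,"twist":0},{"dx":-0.4,"dy":0,"dz":0,"twist":0}]' 0 20
```

```text
time: 9.0
eef_pos: [0.4862, -0.0166, 0.1463]
tcp_rot: [0.024, 1.0, 0.0, -0.0]
contact_force: [-0.5, -0.1, -1.8]
opening: 0.158
finger_force: 39.6
```

```bash
python3 -m pendant '[{"dx":-0.05,"dy":0,"dz":-0.6,"twist":0},{"dx":-0.15,"dy":0,"dz":-1.2,"twist":0},{"dx":-0.25,"dy":0,"dz":-1.8,"twist":0},{"dx":-0.35,"dy":0,"dz":-2.3,"twist":0},{"dx":-0.35,"dy":0,"dz":-2.3,"twist":0}]'
python3 -c "
from plant import ctrl
s=ctrl.get_state();print(s['wrist_torque'])"
```

```text
time: 9.62
eef_pos: [0.4896, -0.0168, 0.1697]
tcp_rot: [0.024, 1.0, 0.0, -0.0]
contact_force: [-3.0, 0.6, -3.6]
opening: 0.16
finger_force: 39.2
[0.15416137 0.99181917 0.07291896]
```

```bash
python3 -m pendant '[{"dx":-0.2,"dy":0,"dz":-0.7,"twist":0},{"dx":-0.45,"dy":0,"dz":-1.4,"twist":0},{"dx":-0.75,"dy":0,"dz":-2.25,"twist":0},{"dx":-1.1,"dy":0,"dz":-2.9,"twist":0},{"dx":-1.5,"dy":0,"dz":-3.7,"twist":0},{"dx":-1.95,"dy":0,"dz":-4.4,"twist":0},{"dx":-1.95,"dy":0,"dz":-4.4,"twist":0}]'
python3 look.py 5
python3 - <<'E'
from h import *
S=load('side',5)
b=cv2.resize(S['img'][110:220,240:370],(709,600),interpolation=3)
cv2.imwrite('pics/l5.png',b[:,:,::-1])
E
```

```text
time: 10.5
eef_pos: [0.5104, -0.0178, 0.2145]
tcp_rot: [0.024, 1.0, -0.0, 0.002]
contact_force: [-1.2, 0.9, -1.7]
opening: 0.156
finger_force: 39.8
t 10.6 d [7.37 0.1  6.74] head now -2.77 twist 0.03
```

View pics/l5.png

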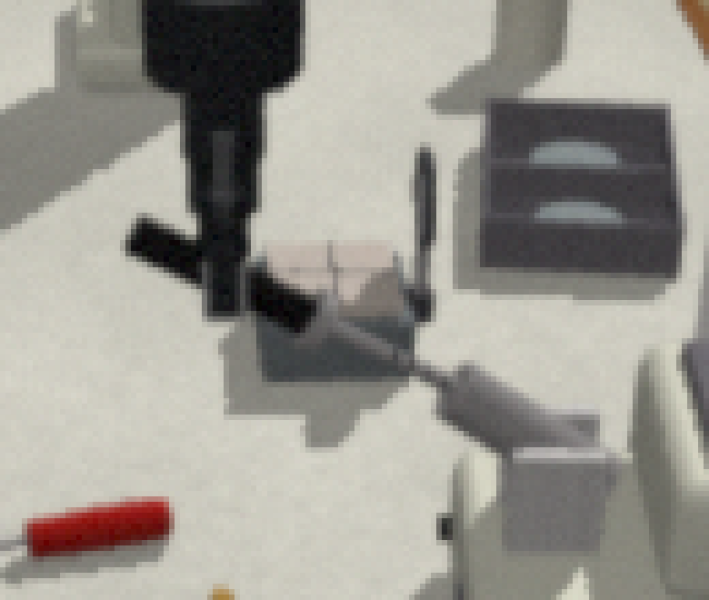

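Side view: the rod is pitched about 30° with its tip in the tube mouth at (445,378). I'll finish the tilt and push in along the 35° axis.

```bash
python3 -m pendant '[{"dx":-0.4,"dy":0,"dz":-0.35,"twist":0},{"dx":-0.9,"dy":0,"dz":-0.4,"twist":0},{"dx":-1.3,"dy":0,"dz":-0.2,"twist":0},{"dx":-1.75,"dy":0,"dz":0.1,"twist":0},{"dx":-2.15,"dy":0,"dz":0.4,"twist":0},{"dx":-2.15,"dy":0,"dz":0.4,"twist":0}]'
```

```text
time: 11.35
eef_pos: [0.5313, -0.0188, 0.2087]
tcp_rot: [0.024, 1.0, 0.0, 0.001]
contact_force: [-0.2, 1.9, -5.2]
opening: 0.158
finger_force: 39.7
```

```bash
python3 -m pendant '[{"dx":-0.4,"dy":0,"dz":0.3,"twist":0},{"dx":-0.8,"dy":0,"dz":0.55,"twist":0},{"dx":-1.2,"dy":0,"dz":0.85,"twist":0},{"dx":-1.65,"dy":0,"dz":1.15,"twist":0},{"dx":-1.65,"dy":0,"dz":1.15,"twist":0}]'
```

```text
time: 11.98
eef_pos: [0.5479, -0.0197, 0.1975]
tcp_rot: [0.024, 1.0, -0.0, 0.001]
contact_force: [-0.1, 0.4, -4.5]
opening: 0.157
finger_force: 39.7
```

```bash
python3 -m pendant '[{"dx":-0.4,"dy":0,"dz":0.3,"twist":0},{"dx":-0.8,"dy":0,"dz":0.55,"twist":0},{"dx":-1.2,"dy":0,"dz":0.85,"twist":0},{"dx":-1.65,"dy":0,"dz":1.15,"twist":0},{"dx":-2.05,"dy":0,"dz":1.45,"twist":0},{"dx":-2.3,"dy":0,"dz":1.6,"twist":0},{"dx":-2.3,"dy":0,"dz":1.6,"twist":0}]'
```

```text
time: 12.85
eef_pos: [0.5706, -0.0208, 0.1816]
tcp_rot: [0.024, 1.0, -0.0, 0.001]
contact_force: [0.5, 0.7, -4.3]
opening: 0.153
finger_force: 39.7
```

```bash
python3 -m pendant '[{"dx":-0.15,"dy":0,"dz":0.1,"twist":0},{"dx":-0.33,"dy":0,"dz":0.23,"twist":0},{"dx":-0.33,"dy":0,"dz":0.23,"twist":0},{"dx":-0.33,"dy":0,"dz":0.23,"twist":0}]'; python3 look.py 6
python3 - <<'E'
from h import *
S=load('side',6);T=load('top',6)
b=cv2.resize(S['img'][130:210,270:370],(750,600),interpolation=3)
cv2.imwrite('pics/l6.png',b[:,:,::-1])
E
```

```text
time: 13.35
eef_pos: [0.5735, -0.0209, 0.1795]
tcp_rot: [0.024, 1.0, -0.0, 0.0]
contact_force: [-0.3, -0.3, -4.2]
opening: 0.154
finger_force: 39.9
t 13.45 d [13.67  0.1   3.31] head now -2.77 twist 0.03
```

View pics/l6.png

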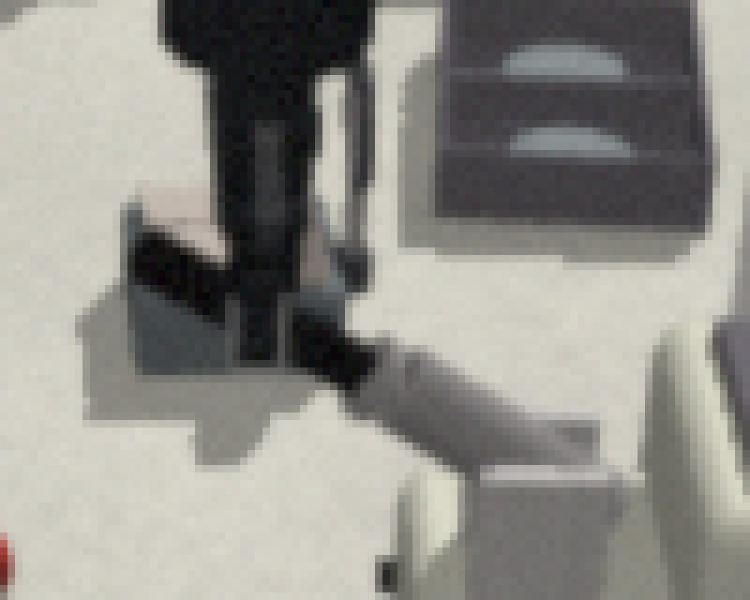

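Side view: the collar at (370,375) is almost on the mouth at (385,378), with no contact force yet. I'll push on in small steps until the force rises.

```bash
python3 -m pendant '[{"dx":-0.12,"dy":0,"dz":0.08,"twist":0},{"dx":-0.24,"dy":0,"dz":0.17,"twist":0},{"dx":-0.24,"dy":0,"dz":0.17,"twist":0}]'
```

```text
time: 13.82
eef_pos: [0.5759, -0.021, 0.1778]
tcp_rot: [0.024, 1.0, 0.0, 0.0]
contact_force: [-1.6, 0.6, -3.1]
opening: 0.16
finger_force: 39.9
```

```bash
python3 -m pendant '[{"dx":-0.12,"dy":0,"dz":0.08,"twist":0},{"dx":-0.24,"dy":0,"dz":0.17,"twist":0},{"dx":-0.24,"dy":0,"dz":0.17,"twist":0}]'
```

```text
time: 14.2
eef_pos: [0.578, -0.0211, 0.1763]
tcp_rot: [0.024, 1.0, -0.0, -0.0]
contact_force: [-4.1, 0.4, -0.8]
opening: 0.157
finger_force: 40.3
```

```bash
python3 -m pendant '[{"dx":-0.12,"dy":0,"dz":0.08,"twist":0},{"dx":-0.24,"dy":0,"dz":0.17,"twist":0},{"dx":-0.24,"dy":0,"dz":0.17,"twist":0}]'
```

```text
time: 14.58
eef_pos: [0.5783, -0.0211, 0.1764]
tcp_rot: [0.024, 1.0, -0.0, -0.004]
contact_force: [-16.0, -0.3, 9.1]
opening: 0.158
finger_force: 41.8
```

The collar is seated: the motion stopped with about 18 N back along the axis. Now I'll draw back, keeping the tip about 15 mm in the mouth.

```bash
python3 -m pendant '[{"dx":0.4,"dy":0,"dz":-0.3,"twist":0},{"dx":1.2,"dy":0,"dz":-0.85,"twist":0},{"dx":2.05,"dy":0,"dz":-1.45,"twist":0},{"dx":2.9,"dy":0,"dz":-2.05,"twist":0},{"dx":3.7,"dy":0,"dz":-2.6,"twist":0},{"dx":4.5,"dy":0,"dz":-3.15,"twist":0},{"dx":5.3,"dy":0,"dz":-3.7,"twist":0},{"dx":6.2,"dy":0,"dz":-4.35,"twist":0},{"dx":6.2,"dy":0,"dz":-4.35,"twist":0},{"dx":6.2,"dy":0,"dz":-4.35,"twist":0}]'
```

```text
time: 15.82
eef_pos: [0.5185, -0.0181, 0.2181]
tcp_rot: [0.024, 1.0, 0.0, -0.0]
contact_force: [-1.9, 0.8, -2.7]
opening: 0.158
finger_force: 40.0
```

```bash
python3 -m pendant '[{"dx":0.8,"dy":0,"dz":0.4,"twist":0},{"dx":1.2,"dy":0,"dz":1.1,"twist":0},{"dx":1.7,"dy":0,"dz":1.85,"twist":0},{"dx":2.15,"dy":0,"dz":2.6,"twist":0},{"dx":2.45,"dy":0,"dz":3.35,"twist":0},{"dx":2.7,"dy":0,"dz":4.1,"twist":0},{"dx":2.9,"dy":0,"dz":4.85,"twist":0},{"dx":3.05,"dy":0,"dz":5.7,"twist":0},{"dx":3.15,"dy":0,"dz":6.6,"twist":0},{"dx":3.2,"dy":0,"dz":7.2,"twist":0}]'
python3 -m pendant '[{"dx":0,"dy":0,"dz":0,"twist":0}]'
cat > pitch.py <<'E'
import sys
from h import *
from plant import ctrl
i=sys.argv[1];c=ctrl.read_camera('side');np.savez(f'side{i}.npz',**c)
s=ctrl.get_state();M=R.from_quat(s['tcp_rot']).as_matrix();p=s['eef_pos']-M[:,2]*.0187;f=-M[:,0]
# dark handle pixels lie in the vertical plane through p along f: intersect rays, fit line
u0,v0=proj(c,p)[0];v,u=np.mgrid[:420,:560];n=np.cross(f,[0,0,1])
d=ray(c,np.c_[u.ravel(),v.ravel()]);t=((p-c['xyz'])@n)/(d@n);P=c['xyz']+d*t[:,None]-p
a=P@f;z=P[:,2];m=(c['img'].max(2).ravel()<45)&(((a>-.058)&(a<-.016))|((a>.016)&(a<.056)))&(abs(z)<.035)
k=np.polyfit(a[m],z[m],1);print('tip-up pitch deg',np.degrees(np.arctan(k[0])),'offset',k[1],'a range',np.percentile(a[m],[1,99]),m.sum())
x,y=int(u0),int(v0);cv2.imwrite(f'pics/p{i}.png',cv2.resize(c['img'][y-40:y+40,x-35:x+71],(795,600),interpolation=3)[:,:,::-1])
E
python3 pitch.py 7
python3 - <<'E'
E
```

```text
time: 17.08
eef_pos: [0.4861, -0.0166, 0.145]
tcp_rot: [0.024, 1.0, 0.0, -0.001]
contact_force: [0.3, 0.4, 2.6]
opening: 0.157
finger_force: 38.9
time: 17.2
eef_pos: [0.4858, -0.0165, 0.145]
tcp_rot: [0.024, 1.0, 0.0, -0.001]
contact_force: [1.0, 1.6, 0.5]
opening: 0.157
finger_force: 38.8
tip-up pitch deg 0.9246112319599534 offset -0.0005049940219319283 a range [-0.04597451  0.04682994] 122
```

The rod reads level, with pitch about +0.9°. I'll draw it right out.

```bash
python3 -m pendant '[{"dx":0.4,"dy":0,"dz":0,"twist":0},{"dx":1,"dy":0,"dz":-0.05,"twist":0},{"dx":2,"dy":0,"dz":-0.1,"twist":0},{"dx":3,"dy":0,"dz":-0.1,"twist":0},{"dx":4.5,"dy":0,"dz":-0.1,"twist":0},{"dx":4.5,"dy":0,"dz":-0.1,"twist":0},{"dx":4.5,"dy":0,"dz":-0.1,"twist":0}]'
python3 pitch.py 8
python3 - <<'E'
from h import *
from plant import ctrl
# top view: rod pixels by depth, height along the rod
s=ctrl.get_state();M=R.from_quat(s['tcp_rot']).as_matrix();p=s['eef_pos']-M[:,2]*.0187;f=-M[:,0]
for n in('top','side'):
    c=ctrl.read_camera(n);P=cloud(c).reshape(-1,3)-p;a=P@f;l=P@M[:,1];z=P[:,2]
    for lo in range(60,160,10):
        m=(a>lo/1e3)&(a<(lo+10)/1e3)&(abs(l)<.012)&(abs(z)<.025)
        if m.sum():print(n,lo,m.sum(),np.median(z[m]).round(4),np.median(l[m]).round(4),a[m].max().round(4))
E
```

```text
time: 18.12
eef_pos: [0.442, -0.0146, 0.1472]
tcp_rot: [0.024, 1.0, -0.0, 0.0]
contact_force: [0.2, -0.7, -2.1]
opening: 0.159
finger_force: 38.4
tip-up pitch deg -0.3208534574376806 offset 4.088906375356731e-05 a range [-0.04701386  0.04585907] 115
top 80 6 0.0034 -0.0019 0.0894
top 90 12 0.0039 -0.0015 0.0999
top 100 12 0.0019 -0.0023 0.1091
top 110 15 0.0018 -0.0006 0.1194
top 120 13 0.0031 -0.0023 0.1298
top 130 9 0.0029 -0.0018 0.1384
top 140 8 0.002 -0.0015 0.1467
side 60 9 0.002 -0.0029 0.0682
side 70 12 0.002 -0.0022 0.0794
side 80 9 0.0027 -0.003 0.0877
side 90 12 0.0021 -0.003 0.0988
side 100 10 0.002 -0.0019 0.11
side 110 11 0.0019 -0.0027 0.1185
side 120 12 0.0029 -0.0037 0.1295
side 130 9 0.0011 -0.0021 0.1381
side 140 8 0.0007 -0.0011 0.1465
```

Run:
```python
from h import *
T=load('top');S=load('side',8)
for c,b in((T,(135,165,185,215)),(S,(282,148,322,182))):
    x0,y0,x1,y1=b;I=c['img'][y0:y1,x0:x1].astype(int)
    m=np.zeros(c['depth'].shape,np.uint8);m[y0:y1,x0:x1]=(I[...,0]-I[...,2]>6)&(I.min(2)>90)&(abs(cloud(c)[y0:y1,x0:x1,2]-.056)<.01)
    v,u=np.nonzero(m);P=plane(c,np.c_[u,v],.056)[:,:2]*1000
    print(len(P),cv2.minAreaRect(P.astype(np.float32)),P.min(0),P.max(0))
go(.455,.294,.19,0)
```

```text
515 ((594.8031005859375, 296.8470764160156), (78.10567474365234, 80.69981384277344), 0.034498345106840134) [555.72836231 256.48445561] [633.8521701 337.2095565]
333 ((603.3313598632812, 291.829833984375), (94.56188201904297, 108.59613037109375), 87.1204833984375) [550.71328777 243.17099289] [658.78903532 341.58831103]
t 18.275 d [ 0.2  30.88 -2.42] head now -2.77 twist -2.77
```

```bash
python3 -m pendant '[{"dx":0,"dy":1.5,"dz":-1.2,"twist":0},{"dx":0.2,"dy":5,"dz":-2.4,"twist":-0.5},{"dx":0.4,"dy":9.5,"dz":-2.4,"twist":-1},{"dx":0.6,"dy":14,"dz":-2.4,"twist":-1.5},{"dx":0.8,"dy":18.5,"dz":-2.4,"twist":-2},{"dx":0.9,"dy":23,"dz":-2.4,"twist":-2.8},{"dx":0.9,"dy":27,"dz":-2.4,"twist":-2.8},{"dx":0.9,"dy":30,"dz":-2.4,"twist":-2.8},{"dx":0.9,"dy":31.1,"dz":-2.4,"twist":-2.8},{"dx":0.9,"dy":31.1,"dz":-2.4,"twist":-2.8}]'
python3 pitch.py 9; python3 -c "
from h import *
go(.448,.296,.091,0)"
```

```text
time: 19.52
eef_pos: [0.4476, 0.2972, 0.1712]
tcp_rot: [-0.001, 1.0, -0.0, 0.0]
contact_force: [0.2, -0.3, -1.1]
opening: 0.15
finger_force: 38.4
tip-up pitch deg -0.619867929713968 offset 5.892955470711496e-05 a range [-0.0456412   0.04931679] 87
t 19.575 d [-0.04 -0.05  9.87] head now 0.06 twist 0.06
```

```bash
python3 -m pendant '[{"dx":0,"dy":0,"dz":1.5,"twist":0},{"dx":0,"dy":0,"dz":3.5,"twist":0},{"dx":0,"dy":0,"dz":5.5,"twist":0},{"dx":0,"dy":0,"dz":7.5,"twist":0},{"dx":0,"dy":0,"dz":9,"twist":0},{"dx":0,"dy":0,"dz":9.8,"twist":0},{"dx":0,"dy":0,"dz":9.8,"twist":0},{"dx":0,"dy":0,"dz":9.8,"twist":0},{"dx":0,"dy":0,"dz":9.8,"twist":0}]'
python3 pitch.py 10
python3 - <<'E'
from h import *
from plant import ctrl
s=ctrl.get_state();M=R.from_quat(s['tcp_rot']).as_matrix();p=s['eef_pos']-M[:,2]*.0187;f=-M[:,0];print(p,s['dq'].round(3) if hasattr(s['dq'],'round') else s['dq'])
for n in('top','side'):
    c=ctrl.read_camera(n);P=cloud(c).reshape(-1,3)-p;a=P@f;l=P@M[:,1];z=P[:,2]
    for lo in range(60,160,10):
        m=(a>lo/1e3)&(a<(lo+10)/1e3)&(abs(l)<.012)&(abs(z)<.02)
        if m.sum():print(n,lo,m.sum(),np.median(z[m]).round(4),np.median(l[m]).round(4),a[m].max().round(4))
# nothing else moved: plain rod, groover compare with the first picture
c=ctrl.read_camera('top');d=np.abs(c['img'].astype(int)-load('top')['img']).max(2)
print('plain rod diff',(d[190:240,368:392]>40).sum(),'groover',(d[85:178,240:300]>40).sum(),'stand',(d[155:210,140:182]>40).sum())
E
```

```text
time: 20.7
eef_pos: [0.4484, 0.2969, 0.0738]
tcp_rot: [-0.0, 1.0, 0.0, 0.001]
contact_force: [0.7, -0.5, -2.5]
opening: 0.157
finger_force: 38.4
tip-up pitch deg -1.4696352032681852 offset 0.0005619903263893676 a range [-0.04436364  0.04747323] 70
[0.44822906 0.29683531 0.09240268] [-0.     0.003  0.003 -0.001  0.    -0.   ]
top 60 9 0.0033 -0.004 0.0681
top 70 12 0.0035 -0.0031 0.0793
top 80 9 0.0027 -0.0024 0.0882
top 90 16 0.0018 -0.0031 0.0998
top 100 10 0.0015 -0.0032 0.1085
top 110 12 0.0021 -0.0038 0.1196
top 120 9 0.0008 -0.0023 0.1283
top 130 12 0.0022 -0.0028 0.1399
top 140 6 0.0022 -0.0029 0.1489
side 60 9 0.0028 -0.0036 0.0688
side 70 9 0.0023 -0.0026 0.0792
side 80 9 0.0015 -0.0021 0.0898
side 90 6 0.0012 -0.0018 0.0972
side 100 9 0.0026 -0.0015 0.1075
side 110 9 -0.001 -0.0014 0.118
side 120 6 0.0021 -0.0022 0.1287
side 130 6 0.0023 -0.0027 0.1395
side 140 4 0.003 -0.0049 0.1463
plain rod diff 9 groover 0 stand 55
```

```bash
python3 -c "
from plant import ctrl
print(ctrl.sign_off())"
```

```text
the job is handed in; nothing more can be done
None
```

The job is handed in at about 21 s: the gauge rod went into the tube until the collar stopped (about 18 N back along the axis) and was drawn right out. It is now held level within about 1.5°, its tip about 3.6 cm above the middle of the plate, the plain rod and groover unchanged in the last picture, but I have no verdict from the judging.

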